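# Slide the socket case home between freshly painted rails

## Task

Push the black socket case along the bench into the lane between the two freshly painted guide rails, until it sits fully home against the stop at the far end; neither the case nor the robot may touch either rail. Push it with the fingers only, never picking it up, lifting or tipping it, straighten it up before the mouth if it stands askew, and leave everything else on the bench where it is.

Things in the scene. Friction and masses are not known exactly. Their poses are not given: they have to be found in the camera images.
- case: Closed black socket case, a rigid box 130 mm long (its x), 90 wide (y), 60 high (z), 0.4 to 0.85 kg, sliding on the bench. Origin: centre of its underside. Starts on the open bench before the lane mouth, roughly lengthwise to the lane, up to 18 mm off its centre line and up to 17 degrees askew. Either end may lead.
- lane: The lane: two parallel rails and a steel cross bar (end stop, 25 mm high) across the far end; its floor is the bench, no step. Origin: on the bench, middle of the stop's inner face. x along the lane in the push direction, about world +y (within 0.1 rad); y left. Clear space y = -57 to +57 mm: 12 mm each side of the case. Case home: its centre at x = -65 mm.
- mouth (a point): Middle of the lane's open end, at bench level: lane x = -200 mm, y = 0. The rails run from here to the stop.
- rail_left: Left guide rail (lane +y, the side nearer the robot): painted bar 200 mm long, 20 mm wide, 20 mm high (3 mm bolt heads on top). Origin: middle of its underside, at lane x = -100, y = +67 mm. Must not be touched.
- rail_right: Right guide rail (lane -y, the side away from the robot): same bar, origin at lane x = -100, y = -67 mm. Must not be touched.
- socket_tall: Bystander, leave alone: deep chrome socket standing upright, 28 mm across, 65 mm tall, beside the left rail. Origin: at its underside, about the middle.
- socket_short: Bystander, leave alone: short chrome socket standing upright, 34 mm across, 38 mm tall, beside the right rail. Origin: at its underside, about the middle.
- tape: Bystander, leave alone: roll of masking tape lying flat, 100 mm across, 25 mm high, behind the stop. Origin: at its underside, about the middle.
- grease_tin: Bystander, leave alone: plain metal tin with a white cap, 68 mm across, 75 mm tall, behind the stop to the right. Origin: at its underside, about the middle.
- screwdriver: Bystander, leave alone: screwdriver lying to the right of the gap between case and lane mouth. Origin: about its middle, at bench level.
- wrench: Bystander, leave alone: wrench lying beyond the left rail, towards the robot. Origin: about its middle, at bench level.
- battery: Bystander, leave alone: black drill battery, 115 x 75 x 65 mm, standing behind the stop to the left. Origin: at its underside, about the middle.

How it is judged:
On the way, in this order (a step that is already met when the one before it is completed fails the run):
1. the case has been pushed well into the lane mouth, between the rails, flat on the bench (x of case in the frame of lane above -0.22 m and y of case in the frame of lane between -0.0135 and 0.0135 m and angle between the x axis of case and the x axis of lane, either way round below 0.15 rad and height (world z) of case below 0.005 m), for 0.1 s.
2. the case is home against the stop (x of case in the frame of lane above -0.071 m and y of case in the frame of lane between -0.0135 and 0.0135 m and angle between the x axis of case and the x axis of lane, either way round below 0.15 rad and height (world z) of case below 0.005 m), for 0.2 s.
At the end, for the whole second after the job is handed in: The case stands flat and at rest between the rails, its centre within 6 mm of where it is when flush with the stop, touching no rail, and every bystander is within 20 mm of where it started (all of step 2 and linear speed of case below 0.01 m/s and angle between case's own z axis and vertical below 0.05 rad and distance of each of socket_tall, socket_short, tape, grease_tin, screwdriver, wrench, battery from where it was at the start of the episode below 0.02 m).
It fails at once if a rail is touched by the case, the robot or anything else (contact force between any of rail_left, rail_right and anything else above 0.5 N).
It fails at once if the case is lifted or tipped (more than 10 mm or about 9 degrees) (height (world z) of case above 0.01 m or angle between case's own z axis and vertical above 0.16 rad).
It fails at once if a bystander is moved more than 20 mm (distance of any of socket_tall, socket_short, tape, grease_tin, screwdriver, wrench, battery from where it was at the start of the episode above 0.02 m).
It also fails if it takes over 67 s, if anything falls off the work surface, if the arm or the gripper's body presses on something with over 40 N, if the wrist force passes 120 N, or if a joint passes its speed limit or range.

## Robot

A 6-joint arm with a two-finger parallel gripper is mounted at the origin on the work surface. World frame = base frame: x ahead of the robot, y to its left, z up, the work surface at z = 0. Lengths are in m, angles in rad, forces in N, time in s.
With the tool pointing down it reaches from about 0.35 to 0.85 m from the base axis. Payload 8.1 kg.
Tool frame: the origin (TCP) lies at the very end of the fingers, on their centre line; the grasp point (between the pads) lies 19 mm behind it; z points along the fingers, y is the direction in which the jaws open and shut (so a half turn about z gives the same grasp; the last joint's range is limited). The gripper opens to 93 mm and grips with 3 to 60 N. Pads are 15 mm wide; open, the fingers measure 128 mm over their backs; the gripper's body (75 mm by 188 mm) begins 65 mm behind the grasp point.
Start: joints at [-1.372, 0.13, 1.488, -0, 1.523, -0.085], TCP at [0.168, -0.576, 0.219] pointing down, gripper open.
Joint ranges: [-2.96, 2.96], [-0.89, 2.26], [0.02, 2.5], [-1.34, 4.48], [0, 2.73], [-2.66, 2.66]. Speed limits (rad/s): [2.39, 2.39, 2.79, 3.14, 3.14, 3.14].

## Interface

Orientations are given as a rotation vector (axis times angle).
In Python, from plant import read_state, read_camera, close_job gives the robot as it stands.
- The arm moves only by the tool jog_arm, never from a script. Its argument "motion" is one flat list of numbers, 7 for each row, row after row: the opening, from 0 (shut) to 1 (fully open), then the shift along the tool's x, y, z scaled (see below), then the turn, a rotation vector about the tool's x, y, z scaled (see below). A call has 1 to 8 rows; each row is the pose to reach, as a shift and turn from the pose measured when the call began, along the tool's axes at that moment; what a row does not reach only later rows make up. The controller multiplies each number of a shift by 0.5 m and each number of a turn by 90 degrees. A row lasts 1/10 s, in which the tool goes at most 50 mm and 8.59 degrees, less where a joint would pass 70% of its speed; a pose out of reach is approached as far as the arm can. A call with a number of a shift or a turn outside -1 to 1 is refused whole. A call with a gripper value outside its range is refused whole. The fingers move at their own pace and stop on an object; "grip_force" is the grip in N (left out, the last holds). Time passes only in rows, so rows that repeat a pose let the fingers close. It gives the time, the measured TCP pose, the force and the opening at its end, in the units of the state.
- read_state(): the state, without advancing time (a new reading comes with each control period).
- read_camera(name): name is "side" or "top"; returns a dict with "frame" (480x640x3 uint8, red, green, blue), "vertical_fov" (degrees; the focal length in pixels is half the picture's height over the tangent of half this angle, whatever the lens; pixels are square), "cx", "cy" (the principal point, pixels), "dist_coeffs" ([k1, k2, p1, p2, k3] as OpenCV has them; the pictures are not rectified), "world_from_camera" (4x4, takes a point from camera to world coordinates). Camera axes: x right, y down, z forward; pixel columns grow to the right and rows downward; lengths in m; the calibration is good to about 2 mm. A picture is of the moment at which its call begins. There is no depth.
- close_job(): hands the job in, once; it reports no verdict.
The state is a dict: "t": time; "q": joint angles; "dq": joint speeds; "joint_torque": joint torques, N m; "tool_pos": TCP position; "orientation": TCP orientation; "force": force on the tool from outside, world axes, zero at the start; "wrist_torque": the same for the moment, N m; "opening": finger opening in m.
Only numpy, scipy, OpenCV 4.12 (cv2) and the standard library are available. Lean on these libraries where they do the work, as an engineer would, in place of code of your own. Each camera call takes 0.05 s, during which the arm holds its last target.

## Working session

There is one attempt and no reset: what is moved stays moved. The work goes in short steps, Python scripts to look and compute and a tool call to move; the robot and the scene stay as the last step left them, time stands still between calls to the robot, and variables do not carry over. Pictures are saved under pics/ and viewed, and the job is handed in when it is done.

Besides the shell and the picture viewer there is one more tool, called by a JSON object that holds its "api" and its "payload". jog_arm: Moves the arm, as the interface text tells. Its arguments: {"type":"object","properties":{"motion":{"type":"array","items":{"type":"number"}},"grip_force":{"type":"number"}},"required":["motion"]}

```bash
mkdir -p pics; ls; python3 - <<'E'
from plant import *
import cv2
s=read_state();print({k:s[k] for k in('t','tool_pos','orientation','force','opening')})
for n in('top','side'):
    c=read_camera(n);cv2.imwrite(f'pics/{n}0.png',c['frame'][:,:,::-1]);print(n,c['vertical_fov'],c['cx'],c['cy'],c['dist_coeffs'],c['world_from_camera'])
E
```

```text
pics
{'t': 0.0, 'tool_pos': array([ 0.16793155, -0.57541895,  0.2175905 ]), 'orientation': array([-3.10817826e+00, -4.44118816e-01,  1.45092477e-04]), 'force': array([-0.25467179, -0.40119457,  0.55297529]), 'opening': 0.09268239260030606}
top 50.71517237257595 313.74737156062963 238.8871513134278 [-0.06164056  0.          0.          0.          0.        ] [[ 2.84481346e-02 -9.83882100e-01  1.76540980e-01  4.62420641e-01]
 [-9.99595062e-01 -2.81149584e-02  4.38884225e-03  9.42245221e-02]
 [ 6.45338998e-04 -1.76594346e-01 -9.84283506e-01  9.18463194e-01]
 [ 0.00000000e+00  0.00000000e+00  0.00000000e+00  1.00000000e+00]]
side 52.52941021257115 321.41355511970625 236.42124850686224 [-0.01059728  0.          0.          0.          0.        ] [[-0.83228557 -0.31919638  0.45322666  0.25717174]
 [-0.55433878  0.48371521 -0.6772947   0.58312801]
 [-0.00304261 -0.81494372 -0.57953212  0.46738251]
 [ 0.          0.          0.          1.        ]]
```

View pics/top0.png

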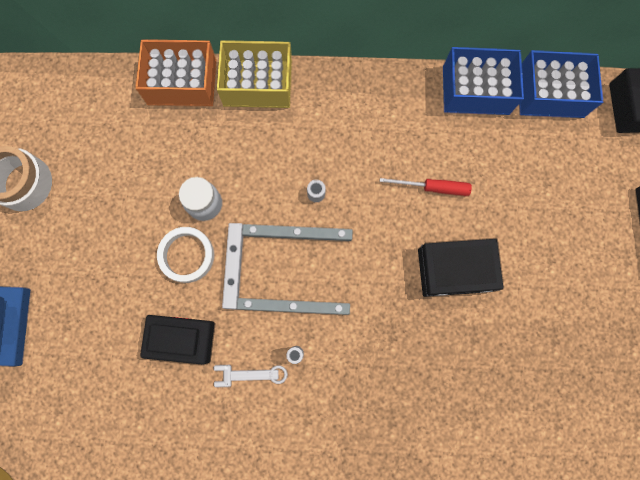

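View pics/side0.png

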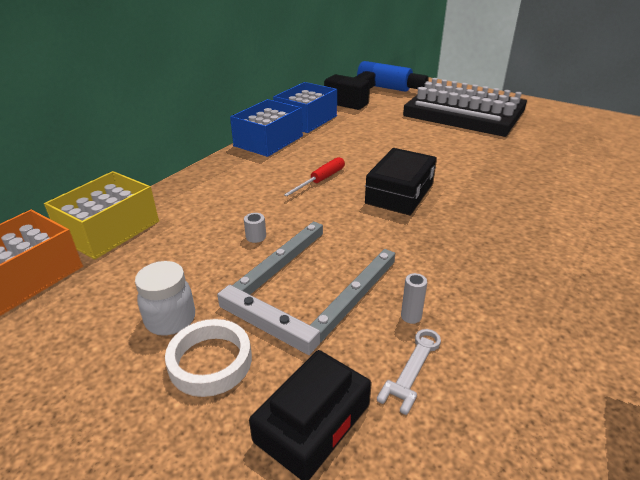

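The top view shows the stop at columns 223–243, rails running right to column ~352 at rows 233 and 307, and the case at columns 418–503, rows 238–297. I'll take the outlines from a zoomed crop.

```bash
cat > h.py <<'E'
import cv2,numpy as np
def K(c):
    f=240/np.tan(np.radians(c['vertical_fov']/2));return np.array([[f,0,c['cx']],[0,f,c['cy']],[0,0,1.]])
def ray(c,px,z):
    p=cv2.undistortPoints(np.array(px,float).reshape(-1,1,2),K(c),np.array(c['dist_coeffs'])).reshape(-1,2)
    T=np.array(c['world_from_camera']);d=np.c_[p,np.ones(len(p))]@T[:3,:3].T
    return (T[:3,3]+d*((z-T[2,3])/d[:,2])[:,None])[:,:2]
def proj(c,P):
    W=np.linalg.inv(c['world_from_camera']);r,_=cv2.Rodrigues(W[:3,:3])
    return cv2.projectPoints(np.array(P,float),r,W[:3,3],K(c),np.array(c['dist_coeffs']))[0].reshape(-1,2)
E
python3 - <<'E'
from plant import *
from h import *
c=read_camera('top');f=c['frame']
cv2.imwrite('pics/zc.png',cv2.resize(np.clip(f[225:310,405:515,::-1].astype(int)*3,0,255).astype(np.uint8),None,fx=7,fy=7,interpolation=1))
cv2.imwrite('pics/zl.png',cv2.resize(f[215:322,215:360,::-1],None,fx=5.5,fy=5.5,interpolation=1))
hsv=cv2.cvtColor(f,cv2.COLOR_RGB2HSV)
m=((hsv[...,1]<70)&(hsv[...,2]>80)).astype(np.uint8)
m[:215]=0;m[325:]=0;m[:,:215]=0;m[:,365:]=0
cv2.imwrite('pics/ml.png',m[215:325,215:365]*255)
for x in (280,320): print(x,np.flatnonzero(m[:,x]))
for y in (233,307): print(y,np.flatnonzero(m[y])[[0,-1]])
g=f.max(2);print(g[267,410:515:3]);print(g[232:302:2,460])
E
```

```text
280 [226 227 228 229 230 231 232 233 234 235 236 300 301 302 303 304 305 306
 307 308 309 310 311]
320 [228 229 230 231 232 233 234 235 236 237 238 239 302 303 304 305 306 307
 308 309 310 311 312 313]
233 [228 352]
307 [222 349]
[152 153 146 122  26  24  50  53  52  52  50  52  49  50  51  50  51  49
  51  52  50  50  51  51  51  50  50  51  51  55  66 209 160 207 197]
[213 185 168 194 135  52  52  52  49  50  50  50  51  51  52  51  50  51
  50  50  50  50  51  51  49  52  49  54  54  54  28 102 184 179 160]
```

View pics/zc.png

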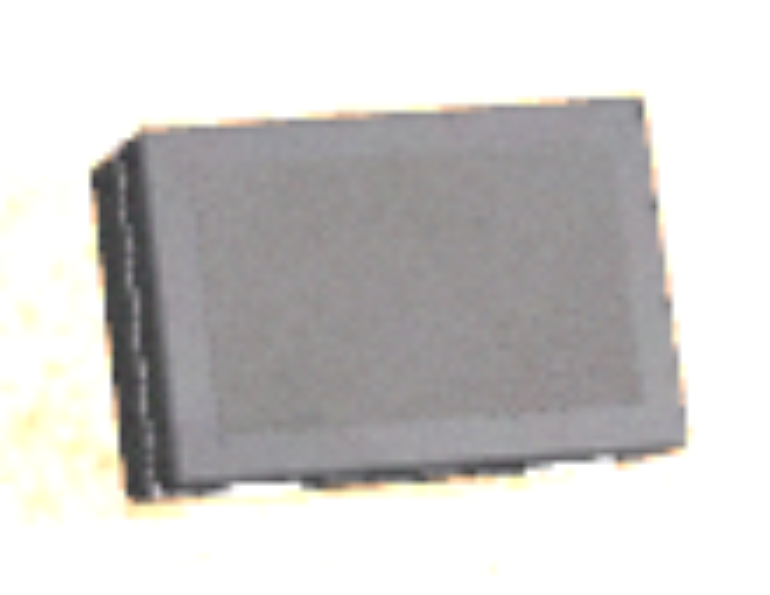

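View pics/zl.png

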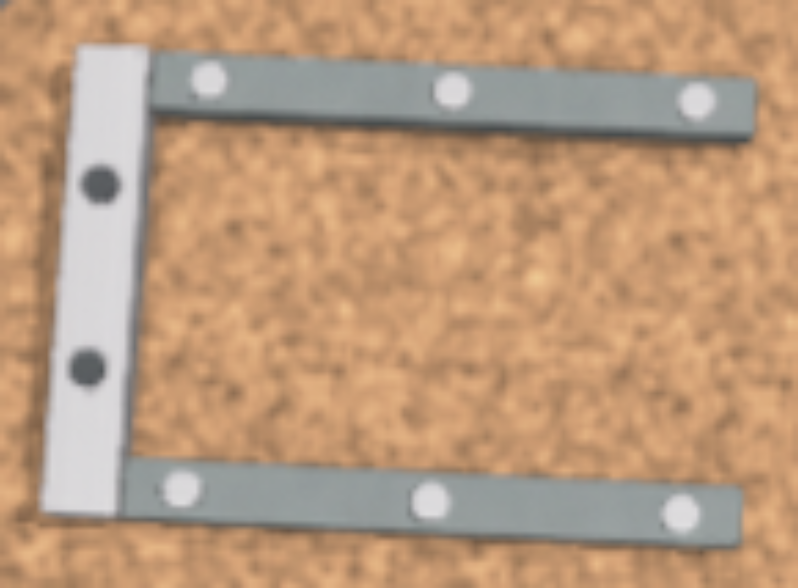

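```bash
cat >> h.py <<'E'
def fitcase(c,corn,z=.06):
    # corn: px of corners in order
    w=ray(c,corn,z);ctr=w.mean(0)
    e=(w[1]-w[0]+w[2]-w[3]);a=np.arctan2(e[1],e[0])
    return w,ctr,a
E
python3 - <<'E'
from plant import *
from h import *
import json
c=read_camera('top')
P=lambda L,s,x,y:[( (u+.5)/s-.5+x,(v+.5)/s-.5+y) for u,v in L]
up=ray(c,P([(209,80),(453,90),(697,101)],5.5,215,215),.0225)
lo=ray(c,P([(182,489),(431,501),(681,513)],5.5,215,215),.0225)
st=ray(c,P([(149,45),(120,515)],5.5,215,215),.025)
print(up,lo,st)
ex=(up[0]-up[2])+(lo[0]-lo[2]);ex/=np.linalg.norm(ex);ey=np.array([-ex[1],ex[0]])
mid=(up.mean(0)+lo.mean(0))/2
print('gap',(lo.mean(0)-up.mean(0))@ey,'ang',np.arctan2(ex[1],ex[0]),'stopang',st[1]-st[0], (st-mid)@ex, 'bolts',(np.r_[up,lo]-mid)@ex)
O=mid+ex*((st-mid)@ex).mean();print('O',O)
ends=ray(c,P([(755,80),(742,490)],5.5,215,215),.02);print('mouth x',(ends-O)@ex)
w,ctr,a=fitcase(c,P([(147,128),(640,98),(686,447),(176,487)],7,405,225))
print(w,'size',np.linalg.norm(np.diff(w,axis=0),axis=1),'ctr',ctr,np.degrees(a))
R=np.c_[ex,ey];print('case lane',(ctr-O)@R,'ang rel',np.degrees(a-np.arctan2(ex[1],ex[0])), (w-O)@R)
json.dump(dict(O=O.tolist(),ex=ex.tolist()),open('lane.json','w'))
E
```

```text
[[0.63784357 0.20908722]
 [0.63677826 0.1288927 ]
 [0.63539448 0.04887427]] [[0.50426551 0.21120458]
 [0.50282921 0.13136332]
 [0.50128799 0.05140644]] [[0.6484956  0.22907453]
 [0.49529697 0.23027459]]
gap 0.13389886061944012 ang 1.553840352310157 stopang [-0.15319863  0.00120006] [0.10025765 0.09886003] bolts [ 8.00926065e-02 -1.08449654e-04 -8.01388387e-02  7.99448194e-02
  9.06900170e-05 -7.98808276e-02]
O [0.57142121 0.22968262]
mouth x [-0.19863657 -0.19883893]
[[ 0.61494934 -0.09499951]
 [ 0.62599386 -0.21837107]
 [ 0.53964441 -0.22689699]
 [ 0.52683525 -0.10126857]] size [0.12386493 0.08676934 0.12627975] ctr [ 0.57685572 -0.16038404] -84.52788337366206
case lane [-0.38991844 -0.01204737] ang rel -173.55637759815497 [[-0.32389743 -0.04902692]
 [-0.44706399 -0.06216163]
 [-0.45705275  0.02403085]
 [-0.33165957  0.03896821]]
```

Lane fit is consistent: 133.9 mm between bolt lines (134 expected), stop square. The case is at lane (-0.390, -0.012) with its heading +6.4°. Pushing it along its own axis for about 0.1 m also takes out the sideways offset. Next, the approach.

```bash
cat >> h.py <<'E'
import json
from scipy.spatial.transform import Rotation as Ro
L=json.load(open('lane.json'));O=np.array(L['O']);EX=np.array(L['ex']);EY=np.array([-EX[1],EX[0]])
LA=np.arctan2(EX[1],EX[0])
def lane2w(x,y): return O+EX*x+EY*y
def goal(s,x,y,z,h):
    """TCP at lane x,y, height z, pushing heading h deg rel. lane; tool x axis along heading. prints jog numbers"""
    p=np.r_[lane2w(x,y),z];a=LA+np.radians(h)
    X=np.array([np.cos(a),np.sin(a),0]);Z=np.array([0,0,-1.]);R=np.c_[X,np.cross(Z,X),Z]
    R0=Ro.from_rotvec(s['orientation'])
    d=R0.inv().apply(p-s['tool_pos']);t=(R0.inv()*Ro.from_matrix(R)).as_rotvec()
    print('shift',np.round(d/.5,4),'turn',np.round(t/(np.pi/2),4),'rows>=',np.linalg.norm(d)/.05,np.degrees(np.linalg.norm(t))/8.59)
def tell(s):
    R0=Ro.from_rotvec(s['orientation']).as_matrix();p=s['tool_pos'];q=p[:2]-O
    print('t',round(s['t'],2),'TCP lane',np.round([q@EX,q@EY,p[2]],4),'head',round(np.degrees((np.arctan2(R0[1,0],R0[0,0])-LA+np.pi)%(2*np.pi)-np.pi),2),'tilt',np.round(R0[:2,2],3),'F lane',np.round([s['force'][:2]@EX,s['force'][:2]@EY,s['force'][2]],2),'open',round(s['opening'],4))
E
python3 - <<'E'
from plant import *
from h import *
c=read_camera('top');print(ray(c,[(638,220),(615,100)],.0))
s=read_state();tell(s)
h=6.44;u=np.radians(h);b=.065+.0075+.03
goal(s,-.39-b*np.cos(u),-.012-b*np.sin(u),.2,h)
E
```

```text
[[ 0.68140445 -0.51882533]
 [ 0.9261099  -0.49521355]]
t 0.25 TCP lane [-0.8121  0.3897  0.2181] head -72.77 tilt [-0.     0.001] F lane [-0.79  0.09  0.65] open 0.093
shift [ 0.9791 -0.367   0.0366] turn [-4.000e-04 -4.000e-04 -8.801e-01] rows>= 10.462773963846505 9.220805563039027
```

{"api": "jog_arm", "payload": {"motion": [0.6,0.98,-0.367,0.03,0,0,-0.88,0.6,0.98,-0.367,0.03,0,0,-0.88,0.6,0.98,-0.367,0.03,0,0,-0.88,0.6,0.98,-0.367,0.03,0,0,-0.88,0.6,0.98,-0.367,0.03,0,0,-0.88,0.6,0.98,-0.367,0.03,0,0,-0.88,0.6,0.98,-0.367,0.03,0,0,-0.88,0.6,0.98,-0.367,0.03,0,0,-0.88]}}

```text
t: 1.05
tool_pos: [0.4895, -0.3348, 0.207]
orientation: [-2.309, -2.13, -0.001]
force: [0.5, -0.6, 1.6]
opening: 0.0558
```

```bash
python3 - <<'E'
from plant import *
from h import *
s=read_state();tell(s)
h=6.44;u=np.radians(h);b=.065+.0075+.03
goal(s,-.39-b*np.cos(u),-.012-b*np.sin(u),.2,h)
E
```

```text
t 1.05 TCP lane [-0.5658  0.0724  0.207 ] head -3.66 tilt [0.    0.001] F lane [-0.62 -0.51  1.59] open 0.0558
shift [0.1599 0.1819 0.014 ] turn [ 0.     -0.0004 -0.1122] rows>= 2.425627328529566 1.1757258428367423
```

{"api": "jog_arm", "payload": {"motion": [0.6,0.16,0.182,0.014,0,0,-0.112,0.6,0.16,0.182,0.014,0,0,-0.112,0.6,0.16,0.182,0.014,0,0,-0.112,0.6,0.16,0.182,0.014,0,0,-0.112,0.6,0.16,0.182,0.014,0,0,-0.112,0.6,0.16,0.182,0.014,0,0,-0.112]}}

```text
t: 1.65
tool_pos: [0.5859, -0.2634, 0.2]
orientation: [-2.114, -2.323, 0.0]
force: [0.1, -0.5, 0.4]
opening: 0.0559
```

```bash
python3 - <<'E'
from plant import *
from h import *
s=read_state();tell(s)
h=6.44;u=np.radians(h);b=.065+.0075+.03
goal(s,-.39-b*np.cos(u),-.012-b*np.sin(u),.016,h)
for n in('top','side'):
    c=read_camera(n);cv2.imwrite(f'pics/{n}1.png',c['frame'][:,:,::-1])
E
```

```text
t 1.65 TCP lane [-0.4927 -0.0228  0.2   ] head 6.36 tilt [-0.  0.] F lane [-0.51 -0.1   0.43] open 0.0559
shift [0.0015 0.0017 0.368 ] turn [-0.0002 -0.0002 -0.0009] rows>= 3.6801870047547824 0.009872251462777462
```

View pics/top1.png

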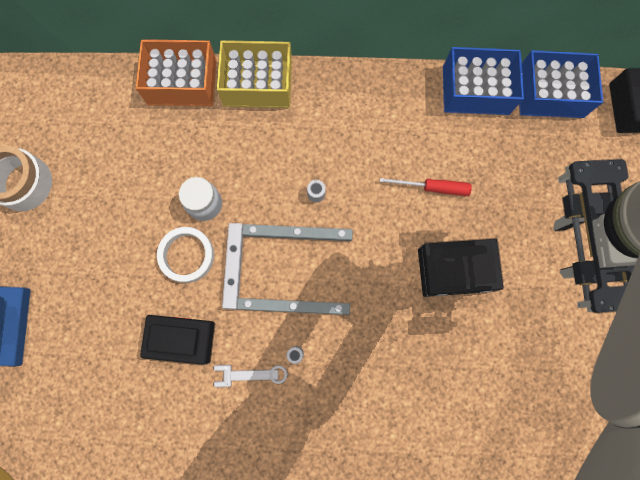

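View pics/side1.png

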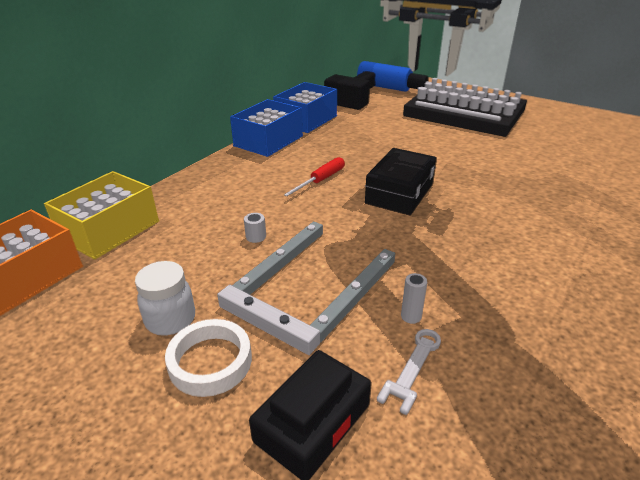

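The gripper hangs behind the case (body around pixel column 600) with free space below. I'll lower it.

{"api": "jog_arm", "payload": {"motion": [0.6,0,0,0.1,0,0,0,0.6,0,0,0.2,0,0,0,0.6,0,0,0.29,0,0,0,0.6,0,0,0.34,0,0,0,0.6,0,0,0.366,0,0,0,0.6,0,0,0.366,0,0,0,0.6,0,0,0.366,0,0,0]}}

```text
t: 2.45
tool_pos: [0.5867, -0.2646, 0.0191]
orientation: [2.115, 2.32, 0.001]
force: [-0.4, 0.2, 0.9]
opening: 0.0561
```

{"api": "jog_arm", "payload": {"motion": [0.6,0.012,0,0,0,0,0,0.6,0.024,0,0,0,0,0,0.6,0.036,0,0,0,0,0,0.6,0.046,0,0,0,0,0,0.6,0.056,0,0,0,0,0,0.6,0.064,0,0,0,0,0,0.6,0.072,0,0,0,0,0,0.6,0.08,0,0,0,0,0]}}

```text
t: 3.25
tool_pos: [0.583, -0.2252, 0.0192]
orientation: [2.114, 2.319, 0.0]
force: [0.1, -4.8, -0.9]
opening: 0.0558
```

```bash
python3 - <<'E'
from plant import *
from h import *
s=read_state();tell(s)
c=read_camera('top');f=c['frame'];cv2.imwrite('pics/zc2.png',cv2.resize(np.clip(f[215:325,375:525,::-1].astype(int)*3,0,255).astype(np.uint8),None,fx=5,fy=5,interpolation=1))
E
```

```text
t 3.25 TCP lane [-0.4546 -0.0193  0.0192] head 6.27 tilt [ 0.003 -0.002] F lane [-4.84 -0.15 -0.91] open 0.0558
```

View pics/zc2.png

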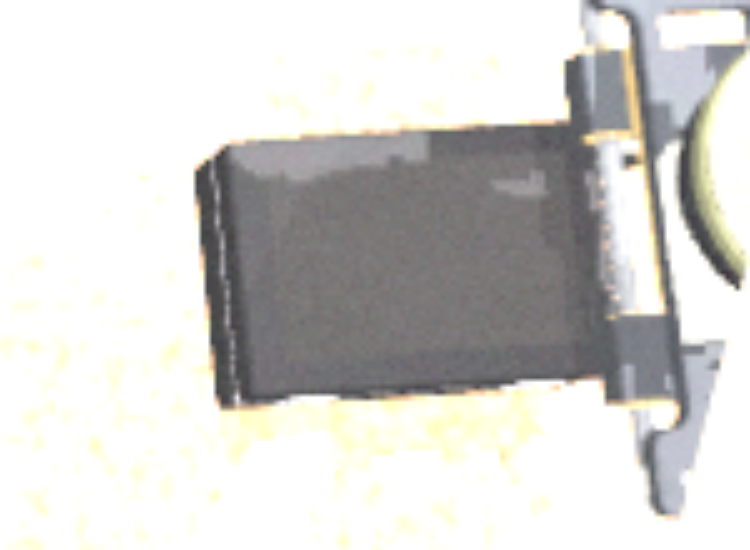

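Contact is made: about 4.8 N, with the case's front edge at about (421,244)–(425,294). Now pushing along the case's own axis.

{"api": "jog_arm", "payload": {"motion": [0.6,0.01,0,0,0,0,0,0.6,0.024,0,0,0,0,0,0.6,0.038,0,0,0,0,0,0.6,0.052,0,0,0,0,0,0.6,0.066,0,0,0,0,0,0.6,0.08,0,0,0,0,0,0.6,0.09,0,0,0,0,0,0.6,0.1,0,0,0,0,0]}}

```text
t: 4.1
tool_pos: [0.5784, -0.1746, 0.0191]
orientation: [2.114, 2.32, 0.001]
force: [0.1, -5.0, -1.1]
opening: 0.056
```

```bash
python3 - <<'E'
from plant import *
from h import *
s=read_state();tell(s)
c=read_camera('top');f=c['frame'];cv2.imwrite('pics/zc3.png',cv2.resize(np.clip(f[215:325,345:495,::-1].astype(int)*3,0,255).astype(np.uint8),None,fx=5,fy=5,interpolation=1))
E
```

```text
t 4.1 TCP lane [-0.4041 -0.0138  0.0191] head 6.28 tilt [ 0.002 -0.002] F lane [-4.98 -0.21 -1.1 ] open 0.056
```

View pics/zc3.png

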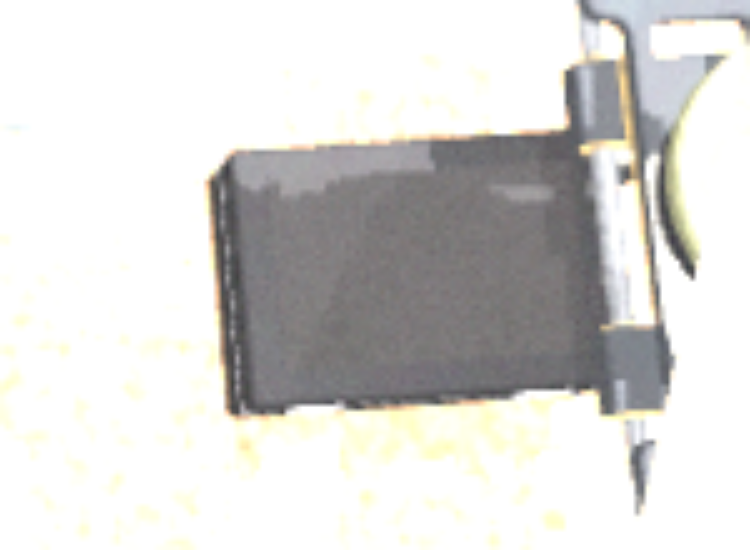

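```bash
cat >> h.py <<'E'
def front(c,pts,s,x0,y0):
    """pts: front-right(upper) corner, front-left(lower), upper edge far pt, lower edge far pt"""
    w=ray(c,[((u+.5)/s-.5+x0,(v+.5)/s-.5+y0) for u,v in pts],.058)
    l=np.c_[(w-O)@EX,(w-O)@EY]
    d1=l[0]-l[2];d2=l[1]-l[3];A=lambda d:np.degrees(np.arctan2(d[1],d[0]));df=l[1]-l[0]
    h=(A(d1)+A(d2))/2;m=(l[0]+l[1])/2;u=np.radians(h)
    print('lane pts',np.round(l,4).tolist(),'head',round(A(d1),1),round(A(d2),1),'front edge',round(A(df)-90,1),'width',np.linalg.norm(df),'centre',np.round(m-.063*np.array([np.cos(u),np.sin(u)]),4))
E
python3 - <<'E'
from plant import *
from h import *
c=read_camera('top')
front(c,[(237,155),(251,405),(560,133),(590,388)],5,345,215)
E
```

```text
lane pts [[-0.2662, -0.0419], [-0.2726, 0.0438], [-0.3784, -0.0548], [-0.3885, 0.0331]] head 6.5 5.3 front edge 4.3 width 0.08601576509685331 centre [-0.3321 -0.0055]
```

```bash
python3 - <<'E'
from plant import *
from h import *
s=read_state();tell(s)
h0=6.28;q=np.array([-.404,-.0138]);U=lambda h:np.array([np.cos(np.radians(h)),np.sin(np.radians(h))])
c0=q+.0725*U(h0)+.03*U(h0)
R=.35;c=c0
for i in range(0,9):
    h=h0*(1-i/8)
    if i: c=c+R*np.radians(h0/8)*U(h+h0/16)
    p=c-.0725*U(h); print(i,np.round(c,4),end=' ');goal(s,*p,.0185,h)
E
```

```text
t 4.2 TCP lane [-0.4034 -0.0138  0.0191] head 6.31 tilt [ 0.002 -0.001] F lane [-0.37  0.27  0.87] open 0.0558
0 [-0.3021 -0.0026] shift [ 0.0588 -0.0001  0.0011] turn [0.0014 0.0006 0.0003] rows>= 0.5882232432406329 0.015942235910482112
1 [-0.2973 -0.0021] shift [ 0.0684 -0.002   0.0011] turn [0.0014 0.0006 0.009 ] rows>= 0.6845383576792541 0.09578499695334317
2 [-0.2926 -0.0017] shift [ 0.078  -0.0038  0.0011] turn [0.0014 0.0006 0.0177] rows>= 0.7814468226602448 0.18654202335778722
3 [-0.2878 -0.0013] shift [ 0.0877 -0.0054  0.0011] turn [0.0014 0.0006 0.0265] rows>= 0.8787371832088317 0.2777114282786731
4 [-0.283 -0.001] shift [ 0.0974 -0.0069  0.0011] turn [0.0014 0.0006 0.0352] rows>= 0.9762797476996404 0.36898766699595137
5 [-0.2782 -0.0008] shift [ 0.1071 -0.0083  0.0011] turn [0.0014 0.0006 0.0439] rows>= 1.0739899895581038 0.4603071903338081
6 [-0.2734 -0.0006] shift [ 0.1168 -0.0096  0.001 ] turn [0.0014 0.0006 0.0526] rows>= 1.1718099199482086 0.5516485027886381
7 [-0.2686 -0.0005] shift [ 0.1265 -0.0107  0.001 ] turn [0.0014 0.0005 0.0614] rows>= 1.2696979488662912 0.6430023187060454
8 [-0.2638 -0.0005] shift [ 0.1363 -0.0117  0.001 ] turn [0.0014 0.0005 0.0701] rows>= 1.3676230528359123 0.7343639718615987
```

{"api": "jog_arm", "payload": {"motion": [0.6,0.018,0,0,0,0,0,0.6,0.038,0,0,0,0,0,0.6,0.058,0,0,0,0,0,0.6,0.068,-0.002,0,0,0,0.009,0.6,0.078,-0.004,0,0,0,0.018,0.6,0.088,-0.0055,0,0,0,0.0265,0.6,0.0975,-0.007,0,0,0,0.035,0.6,0.107,-0.0083,0,0,0,0.044]}}

```text
t: 5.0
tool_pos: [0.5691, -0.1212, 0.0191]
orientation: [2.195, 2.245, 0.001]
force: [-0.4, -4.6, -0.1]
opening: 0.0556
```

```bash
python3 - <<'E'
from plant import *
from h import *
s=read_state();tell(s)
c=read_camera('top');f=c['frame'];cv2.imwrite('pics/zc4.png',cv2.resize(np.clip(f[215:325,325:475,::-1].astype(int)*3,0,255).astype(np.uint8),None,fx=5,fy=5,interpolation=1))
E
```

```text
t 5.0 TCP lane [-0.3509 -0.0036  0.0191] head 2.26 tilt [ 0.002 -0.001] F lane [-4.62  0.35 -0.06] open 0.0556
```

View pics/zc4.png

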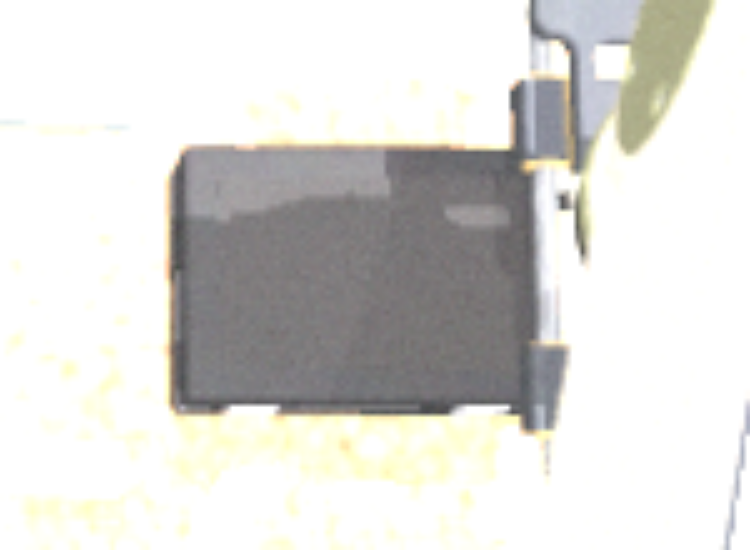

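```bash
python3 - <<'E'
from plant import *
from h import *
c=read_camera('top')
front(c,[(184,149),(188,404),(510,148),(525,404)],5,325,215)
s=read_state();tell(s)
for x,y,h in((-.345,-.0022,1.7),(-.339,-.0012,1.1),(-.333,-.0006,.5),(-.327,-.0002,0),(-.317,0,0)): goal(s,x,y,.0185,h)
E
```

```text
lane pts [[-0.2133, -0.0416], [-0.2173, 0.0459], [-0.3261, -0.0471], [-0.3319, 0.041]] head 2.8 2.5 front edge 2.6 width 0.08764725119037811 centre [-0.2782 -0.0008]
t 5.1 TCP lane [-0.3503 -0.0035  0.0191] head 2.31 tilt [ 0.002 -0.   ] F lane [-1.79  0.84  0.65] open 0.0558
shift [ 0.0106 -0.0021  0.0011] turn [0.0012 0.0002 0.0068] rows>= 0.10868359689880462 0.07187227160639971
shift [ 0.0227 -0.0037  0.0011] turn [0.0012 0.0002 0.0134] rows>= 0.22987346699985187 0.14119319977945
shift [ 0.0347 -0.0044  0.0011] turn [0.0012 0.0002 0.0201] rows>= 0.3499769704862928 0.21086271379108165
shift [ 0.0467 -0.0047  0.0011] turn [0.0012 0.0002 0.0256] rows>= 0.4697575333438242 0.2689916269384092
shift [ 0.0667 -0.0043  0.0011] turn [0.0012 0.0002 0.0256] rows>= 0.6687413701046514 0.2689916269384092
```

The case is exactly on plan: centre at lane (-0.278, -0.0008), heading about 2.6°. I'll straighten out the rest.

{"api": "jog_arm", "payload": {"motion": [0.6,0.0106,-0.002,0,0,0,0.007,0.6,0.0227,-0.0037,0,0,0,0.0134,0.6,0.0347,-0.0044,0,0,0,0.02,0.6,0.0467,-0.0047,0,0,0,0.0265,0.6,0.0567,-0.0045,0,0,0,0.0265]}}

```text
t: 5.6
tool_pos: [0.566, -0.0925, 0.0191]
orientation: [2.241, 2.199, 0.001]
force: [-0.2, -5.6, 0.0]
opening: 0.056
```

```bash
python3 - <<'E'
from plant import *
from h import *
s=read_state();tell(s)
c=read_camera('top');f=c['frame'];cv2.imwrite('pics/zc5.png',cv2.resize(np.clip(f[215:325,310:460,::-1].astype(int)*3,0,255).astype(np.uint8),None,fx=5,fy=5,interpolation=1))
E
```

```text
t 5.6 TCP lane [-3.222e-01 -1.000e-04  1.910e-02] head -0.12 tilt [ 0.002 -0.001] F lane [-5.64  0.14  0.01] open 0.056
```

View pics/zc5.png

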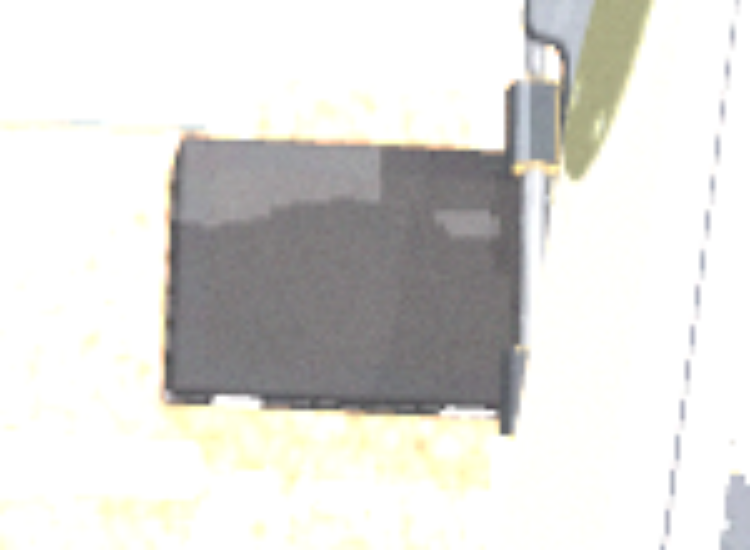

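```bash
python3 - <<'E'
from plant import *
from h import *
c=read_camera('top')
front(c,[(186,138),(178,390),(500,150),(500,405)],5,310,215)
s=read_state();tell(s)
goal(s,-.29,0,.0185,0)
goal(s,-.2,0,.0185,0)
E
```

```text
lane pts [[-0.188, -0.0444], [-0.1883, 0.0425], [-0.2966, -0.0451], [-0.2978, 0.0427]] head 0.4 -0.2 front edge 0.2 width 0.08680665295537081 centre [-0.2512 -0.0011]
t 5.7 TCP lane [-3.215e-01 -1.000e-04  1.910e-02] head -0.07 tilt [0.002 0.   ] F lane [-1.59  0.02  1.45] open 0.0555
shift [ 0.063  -0.0003  0.0013] turn [ 0.0012 -0.0001 -0.0008] rows>= 0.6304141923246706 0.01466171055345498
shift [ 0.243  -0.0005  0.0013] turn [ 0.0012 -0.0001 -0.0008] rows>= 2.4303185549243627 0.01466171055345498
```

Straight and centred (y about -1 mm, heading about 0°), with the nose just inside the mouth. Continuing straight.

{"api": "jog_arm", "payload": {"motion": [0.6,0.012,0,0,0,0,0,0.6,0.026,0,0,0,0,0,0.6,0.042,0,0,0,0,0,0.6,0.058,0,0,0,0,0,0.6,0.074,0,0,0,0,0,0.6,0.09,0,0,0,0,0,0.6,0.106,0,0,0,0,0,0.6,0.12,0,0,0,0,0]}}

```text
t: 6.5
tool_pos: [0.5671, -0.032, 0.0191]
orientation: [2.241, 2.2, 0.001]
force: [-0.4, -7.0, 0.1]
opening: 0.0557
```

```bash
python3 - <<'E'
from plant import *
from h import *
s=read_state();tell(s)
c=read_camera('top');f=c['frame'];cv2.imwrite('pics/zc6.png',cv2.resize(np.clip(f[215:325,255:405,::-1].astype(int)*3,0,255).astype(np.uint8),None,fx=5,fy=5,interpolation=1))
c=read_camera('side');cv2.imwrite('pics/side6.png',c['frame'][:,:,::-1])
E
```

```text
t 6.5 TCP lane [-2.618e-01 -1.000e-04  1.910e-02] head -0.08 tilt [ 0.002 -0.   ] F lane [-6.97  0.33  0.13] open 0.0557
```

View pics/zc6.png

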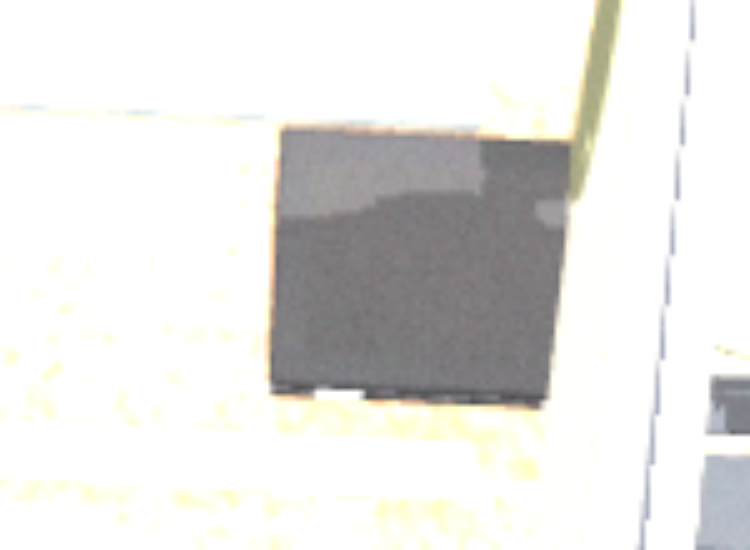

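View pics/side6.png

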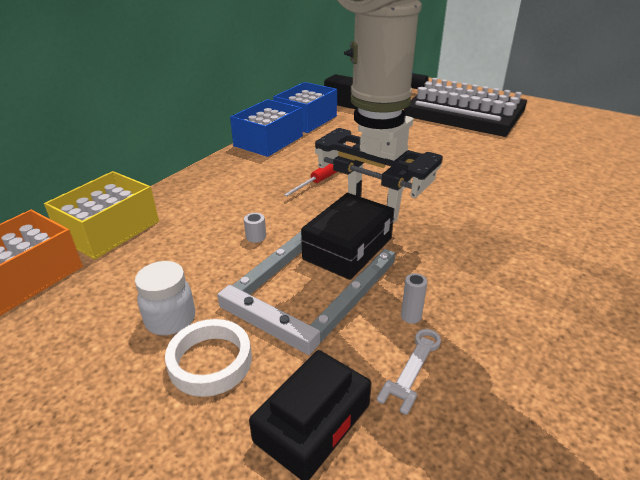

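The side view shows the case straight in the mouth, both fingers on its back face, and the gripper body well above the rails.

```bash
python3 - <<'E'
from plant import *
from h import *
c=read_camera('top')
front(c,[(283,128),(273,385),(568,141),(547,397)],5,255,215)
s=read_state();tell(s)
goal(s,-.1375,0.001,.0185,0)
E
```

```text
lane pts [[-0.1265, -0.0451], [-0.1273, 0.0435], [-0.225, -0.045], [-0.2203, 0.0434]] head -0.0 0.1 front edge 0.5 width 0.08857616720674238 centre [-0.1899 -0.0008]
t 6.65 TCP lane [-2.609e-01  1.000e-04  1.900e-02] head -0.04 tilt [0.001 0.001] F lane [-1.    0.24 -0.39] open 0.0558
shift [ 0.2467 -0.002   0.0012] turn [ 0.0008 -0.0007 -0.0005] rows>= 2.4674750210765666 0.01215954215499354
```

{"api": "jog_arm", "payload": {"motion": [0.6,0.014,0,0,0,0,0,0.6,0.032,0,0,0,0,0,0.6,0.05,0,0,0,0,0,0.6,0.07,0,0,0,0,0,0.6,0.09,0,0,0,0,0,0.6,0.11,0,0,0,0,0,0.6,0.126,0,0,0,0,0,0.6,0.14,0,0,0,0,0]}}

```text
t: 7.45
tool_pos: [0.5681, 0.0384, 0.019]
orientation: [2.241, 2.201, 0.001]
force: [-0.6, -5.3, -0.5]
opening: 0.0557
```

```bash
python3 - <<'E'
from plant import *
from h import *
s=read_state();tell(s)
c=read_camera('top');f=c['frame'];cv2.imwrite('pics/zc7.png',cv2.resize(np.clip(f[215:325,215:365,::-1].astype(int)*2,0,255).astype(np.uint8),None,fx=5,fy=5,interpolation=1))
goal(s,-.1375,0.001,.0185,0)
E
```

```text
t 7.45 TCP lane [-1.914e-01  1.000e-04  1.900e-02] head -0.06 tilt [0.001 0.   ] F lane [-5.3   0.56 -0.49] open 0.0557
shift [ 0.1077 -0.002   0.001 ] turn [ 0.0007 -0.0001 -0.0007] rows>= 1.0772934745203342 0.009859710638361177
```

View pics/zc7.png

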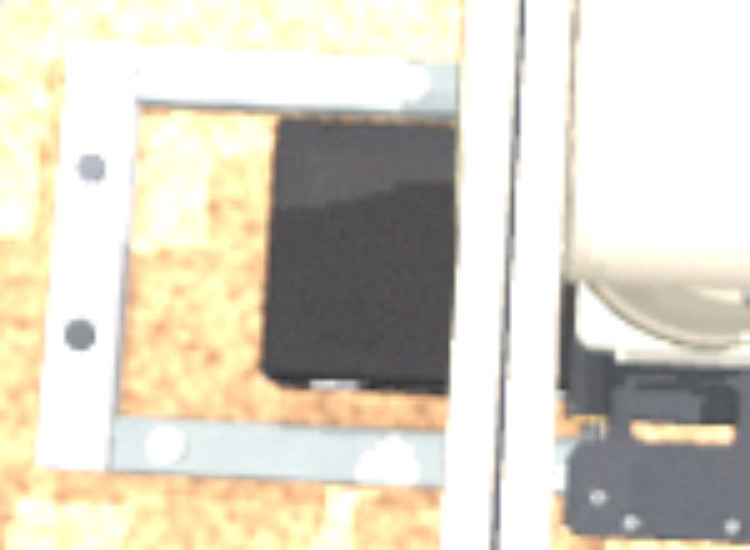

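```bash
python3 - <<'E'
from plant import *
from h import *
c=read_camera('top')
front(c,[(277,117),(266,376),(455,125),(450,382)],5,215,215)
E
```

```text
lane pts [[-0.0553, -0.0457], [-0.0569, 0.0437], [-0.1168, -0.0457], [-0.1194, 0.0429]] head -0.0 0.8 front edge 1.1 width 0.08939417901030425 centre [-0.1191 -0.0014]
```

Still centred (y about -1 mm, heading under 1°). Pushing to just short of the stop.

{"api": "jog_arm", "payload": {"motion": [0.6,0.014,0,0,0,0,0,0.6,0.03,0,0,0,0,0,0.6,0.046,0,0,0,0,0,0.6,0.062,0,0,0,0,0,0.6,0.076,0,0,0,0,0,0.6,0.086,0,0,0,0,0,0.6,0.094,0,0,0,0,0,0.6,0.1,0,0,0,0,0]}}

```text
t: 8.35
tool_pos: [0.5689, 0.0886, 0.019]
orientation: [2.241, 2.202, 0.001]
force: [-0.4, -6.8, 0.5]
opening: 0.0561
```

{"api": "jog_arm", "payload": {"motion": [0.6,0.002,0,0,0,0,0,0.6,0.004,0,0,0,0,0,0.6,0.006,0,0,0,0,0,0.6,0.008,0,0,0,0,0]}}

```text
t: 8.75
tool_pos: [0.5689, 0.0915, 0.0189]
orientation: [2.241, 2.201, -0.0]
force: [-0.8, -6.4, 1.0]
opening: 0.0559
```

```bash
python3 - <<'E'
from plant import *
from h import *
s=read_state();tell(s)
c=read_camera('top');f=c['frame'];cv2.imwrite('pics/zc8.png',cv2.resize(np.clip(f[215:325,215:365,::-1].astype(int)*2,0,255).astype(np.uint8),None,fx=5,fy=5,interpolation=1))
c=read_camera('side');cv2.imwrite('pics/side8.png',c['frame'][:,:,::-1])
E
```

```text
t 8.75 TCP lane [-0.1382  0.0002  0.0189] head -0.07 tilt [ 0.    -0.001] F lane [-6.37  0.72  1.05] open 0.0559
```

View pics/zc8.png

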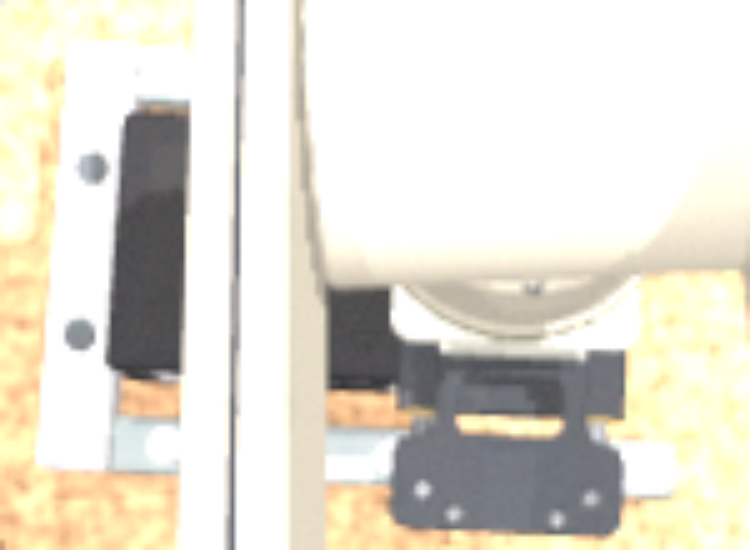

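View pics/side8.png

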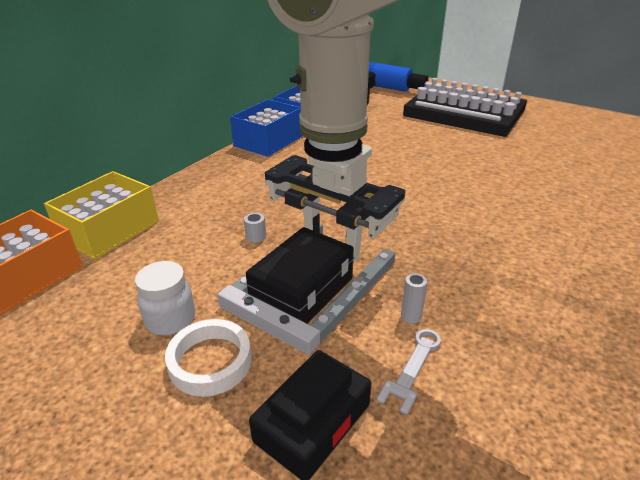

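Nearly home, with no jump in force yet. I'll creep on until the stop is felt.

{"api": "jog_arm", "payload": {"motion": [0.6,0.002,0,0,0,0,0,0.6,0.003,0,0,0,0,0,0.6,0.004,0,0,0,0,0]}}

```text
t: 9.15
tool_pos: [0.5689, 0.0925, 0.019]
orientation: [2.241, 2.2, -0.002]
force: [-0.2, -7.0, 1.9]
opening: 0.0556
```

{"api": "jog_arm", "payload": {"motion": [0.6,0.002,0,0,0,0,0,0.6,0.003,0,0,0,0,0]}}

```text
t: 9.35
tool_pos: [0.5689, 0.0929, 0.019]
orientation: [2.241, 2.199, -0.003]
force: [-0.4, -6.5, 1.8]
opening: 0.0558
```

{"api": "jog_arm", "payload": {"motion": [0.6,0.003,0,0,0,0,0,0.6,0.006,0,0,0,0,0,0.6,0.008,0,0,0,0,0,0.6,0.008,0,0,0,0,0]}}

```text
t: 9.75
tool_pos: [0.569, 0.0929, 0.019]
orientation: [2.24, 2.196, -0.01]
force: [-1.1, -19.4, 3.4]
opening: 0.0559
```

```bash
python3 - <<'E'
from plant import *
from h import *
s=read_state();tell(s)
E
```

```text
t 9.75 TCP lane [-1.368e-01  1.000e-04  1.900e-02] head -0.15 tilt [-0.001 -0.008] F lane [-19.41   0.8    3.45] open 0.0559
```

Force rose to 19 N with no further movement, so the case is home. Backing straight off, then up.

{"api": "jog_arm", "payload": {"motion": [0.6,-0.01,0,0,0,0,0,0.6,-0.03,0,0,0,0,0,0.6,-0.06,0,0,0,0,0,0.6,-0.06,0,0,0,0,0,0.6,-0.06,0,-0.06,0,0,0,0.6,-0.06,0,-0.14,0,0,0,0.6,-0.06,0,-0.24,0,0,0,0.6,-0.06,0,-0.32,0,0,0]}}

```text
t: 10.55
tool_pos: [0.5688, 0.0644, 0.182]
orientation: [2.239, 2.196, -0.007]
force: [1.1, -0.4, -0.3]
opening: 0.0555
```

{"api": "jog_arm", "payload": {"motion": [0.6,-0.1,0,0,0,0,0,0.6,-0.2,0,0,0,0,0,0.6,-0.3,0,0,0,0,0,0.6,-0.4,0,0,0,0,0,0.6,-0.5,0,0,0,0,0,0.6,-0.56,0,0,0,0,0,0.6,-0.56,0,0,0,0,0]}}

```text
t: 11.25
tool_pos: [0.5626, -0.2195, 0.1838]
orientation: [2.244, 2.19, -0.008]
force: [-0.0, 0.5, -0.1]
opening: 0.0559
```

```bash
python3 - <<'E'
from plant import *
from h import *
s=read_state();tell(s)
c=read_camera('top');f=c['frame'];cv2.imwrite('pics/top9.png',f[:,:,::-1]);cv2.imwrite('pics/zc9.png',cv2.resize(np.clip(f[215:325,215:365,::-1].astype(int)*2,0,255).astype(np.uint8),None,fx=5,fy=5,interpolation=1))
E
```

```text
t 11.25 TCP lane [-0.4493  0.0012  0.1838] head -0.42 tilt [ 0.    -0.008] F lane [ 0.51  0.03 -0.13] open 0.0559
```

View pics/zc9.png

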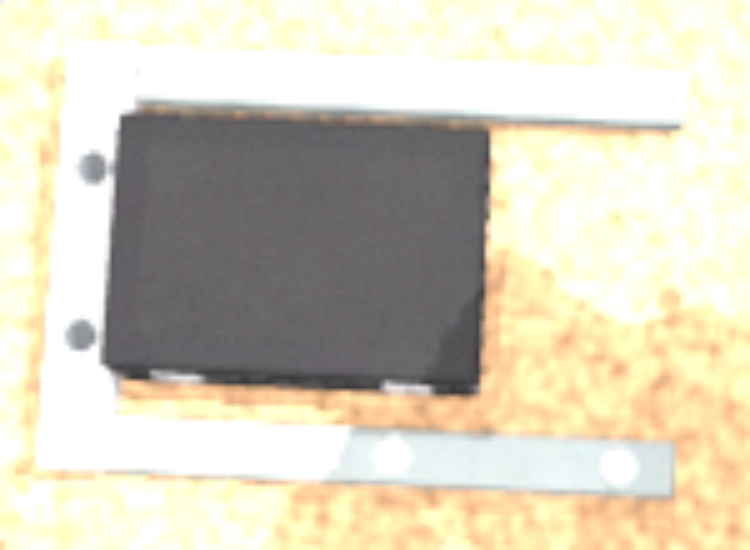

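View pics/top9.png

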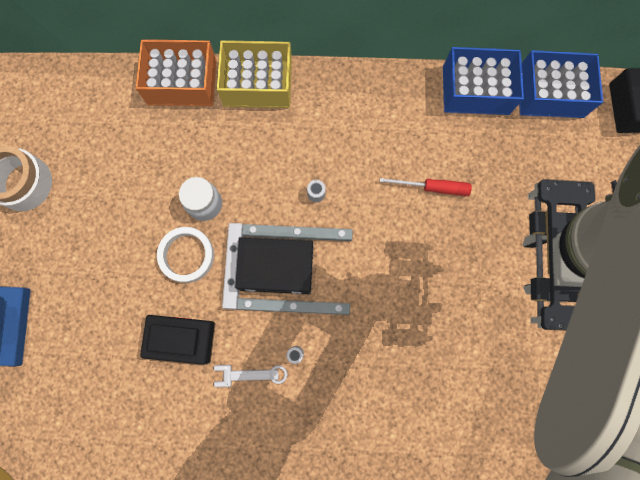

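```bash
python3 - <<'E'
from plant import *
from h import *
c=read_camera('top')
p=[(122,115),(488,128),(478,380),(107,362)]
w=ray(c,[((u+.5)/5-.5+215,(v+.5)/5-.5+215) for u,v in p],.06)
l=np.c_[(w-O)@EX,(w-O)@EY];print(l,l.mean(0))
s=read_state();print(s['t'],s['force'])
close_job()
E
```

```text
[[-0.00192438 -0.04358388]
 [-0.12829205 -0.04478367]
 [-0.12888764  0.04189686]
 [-0.00284315  0.04165069]] [-0.06548681 -0.001205  ]
11.35 [-0.06696911  0.29409114 -0.36870751]
the job is handed in; nothing more can be done
```

I pushed the case home against the stop with two fingers on its back face and handed the job in at t ≈ 11.4 s. I pushed it along its own axis first, which took out the 12 mm sideways offset. A gentle arc before the mouth then took out the 6.4° skew, and the rest was a straight push.

My last checks:
- **Home:** the case's centre measured lane (-65.5, -1.2) mm, against -65 mm for flush, with heading within about 0.5°. Measured from its top face, the case came out 3–4 mm small in both length and width all along, so the position is good to about 2 mm. At the stop the push force rose from about 7 N to 19 N with no further movement.
- **Rails:** the measured clearance was about 11 mm or more on each side. Sideways force stayed below 1 N in every reading I took, with no sign of rail contact.
- **Bystanders:** by eye, they stand at the same places in the last top picture as in the first. I did not measure them.

No check failed or disagreed.

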